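# Stand the paint marker back in the mug, leaning clear of the handle

### The arm

A 6-joint arm with a two-finger parallel gripper is mounted at the origin on the work surface. World frame = base frame: x ahead of the robot, y to its left, z up, the work surface at z = 0. Lengths are in mm, angles in rad, forces in N, time in s.
With the tool pointing down it reaches from about 250 to 775 mm from the base axis. Payload 4 kg.
Tool frame: the origin (TCP) lies at the very end of the fingers, on their centre line; the grasp point (between the pads) lies 19 mm behind it (grasp_offset is the z of the grasp point in the tool frame, in mm); z points along the fingers, y is the line along which they close (so a half turn about z gives the same grasp; the last joint's range is limited). The gripper opens to 94 mm and grips with 3 to 60 N. Pads are 16 mm wide; open, the fingers measure 119 mm over their backs; the gripper's body (75 mm by 177 mm) begins 78 mm behind the grasp point.
Start: joints at [-1.333, 0.087, 1.371, -0, 1.684, -0.103], TCP at [183.831, -518.388, 205.506] pointing down, gripper open.
Joint ranges: [-3.1, 3.1], [-0.76, 2.03], [0.27, 2.55], [-1.08, 4.22], [0.17, 2.65], [-2.57, 2.57]. Speed limits (rad/s): [2.79, 2.79, 3.14, 3.14, 3.14, 3.14].

### API

Orientations are given as a unit quaternion [x, y, z, w].
In Python, from workcell import * gives the robot as it stands.
- The arm moves only by the tool carry_out, never from a script. Its argument "targets" is one flat list of numbers, 5 for each row, row after row: the shift along the tool's x, y, z in cm, then the turn about the tool's z in rad, then the gripper command: -1 is fully open, 1 is shut, values between are in proportion. A call has 1 to 20 rows; each row is the pose to reach, as a shift and turn from the pose commanded when the call began, along the tool's axes at that moment; what a row does not reach only later rows make up. A row lasts 1/8 s, in which the tool goes at most 62.5 mm and 10.7 degrees, less where a joint would pass 70% of its speed; a pose out of reach is approached as far as the arm can. A call with a gripper value outside its range is refused whole. The fingers move at their own pace and stop on an object; "force" is the grip in N (left out, the last holds). Time passes only in rows, so rows that repeat a pose let the fingers close. It gives the time, the measured TCP pose, the force, the opening and the grip force at its end, in the units of the state.
- state(): the state, without advancing time (a new reading comes with each control period).
- camera(name): name is "side" or "top" or "wrist"; returns the picture (420x560x3 uint8, red, green, blue); there is no depth.
- calibration(name): a dict with "intrinsics" (3x3 intrinsics, pixels), "rvec" (rotation vector, rad) and "tvec" (3), from world to camera coordinates, as OpenCV has them; the wrist camera has in their place "mount" (4x4, takes a point from camera to tool coordinates, whose origin is the TCP and whose axes are the flange's). Camera axes: x right, y down, z forward; pixel columns grow to the right and rows downward; lengths in mm; the calibration is good to about 2 mm. A picture is of the moment at which its call begins: read the wrist's pose just before it. calibration takes no time and is no camera call.
- finish_job(): hands the job in; it is judged then, once.
Trained networks look in the newest picture that a camera, given by its name, has taken for a name from the list of things; names that differ only in an ending like _2 or _b are one class to them, and where a whole thing is asked for, a point or a joint stands for the part that bears it (a point fixed in the world has none). Each returns a list of dicts, best first, with "score" (0 to 1); they miss things now and then, are a little off and sometimes report something else, mostly with a low value. They report only what shows in the picture. A call takes as long as a camera call. They do not tell look-alikes from the thing itself.
- spot_in(camera, name): "extent" ([left, top, width, height] in pixels, round what is visible of it).
- masks_of(camera, name): "pixels" (420x560 bool, what is visible of it) and "extent" ([left, top, width, height] in pixels, round what is visible of it).
The state is a dict: "time_s": time; "q": joint angles; "qd": joint speeds; "tau": joint torques, N m; "tcp_pos": TCP position; "tcp_rot": TCP orientation; "ft_force": force on the tool from outside, world axes, zero at the start; "ft_torque": the same for the moment, N m; "grip_width": finger opening in mm; "gripper_force": force on a finger pad.
Only numpy, scipy, OpenCV 4.12 (cv2) and the standard library are available. Lean on these libraries where they do the work, as an engineer would, in place of code of your own. Each camera call takes 0.05 s, during which the arm holds its last target. There are 200 camera calls.

### The job

Put the yellow paint marker away in the steel mug: cap down and leaning on the side of the rim straight opposite the mug's handle, so that the mug can still be carried by its handle. Lower it gently until its cap rests on the bottom, whose height you must feel for, and lay it against the rim before you let go: do not drop it or let it topple over. Do not tip the mug or shove it about, and leave the other things on the bench alone.

Things in the scene. Friction and masses are not known exactly. Their poses are not given: they have to be found in the camera images.
- yellow_marker: Jumbo paint marker lying flat at the start: a straight eight-sided bar, 180 mm long, 18 mm across flats, 32 to 60 g, balanced at its middle. Black cap over 48 mm of one end, yellow barrel with white band, white plug at the tail end. Origin mid-length on its centre line, 9 mm above the bench when lying, two flats then upright at its sides. Its x axis runs along it from cap end to tail end.
- yellow_marker_cap_end (a point): Centre of the yellow marker's cap end face, 90 mm from the middle (at -x of the marker).
- yellow_marker_tail_end (a point): Centre of the yellow marker's tail end face, 90 mm from the middle (at +x of the marker).
- mug: Straight round steel mug loose on the bench, about 0.46 kg (slides or tips if pushed): 84 mm outside, 110 high, wall 4, 76 wide inside, slightly faceted. Big washers lie stacked in it as ballast: its bottom as met is 10 to 24 mm above its underside, different each time. Origin under its centre, z up. Handle at its +y side, out to 79 mm from the axis, 19 to 96 mm up; the rim opposite is at its -y.
- mug_rim (a point): Centre of the mug's mouth, 110 mm above its underside. Resting on the bottom and the rim, the marker leans about 29 to 32 degrees from upright, at most, and its tail sticks out 40 to 65 mm above the mouth.
- blue_marker: A second marker of the same make with a blue barrel, lying on the bench beside the yellow one; not wanted. Origin and axes as for the yellow marker.
- air_cylinder: Pneumatic cylinder lying on the bench, 170 mm long with 56 mm square black end caps and a chrome rod standing out 75 mm at its +x end, 1 kg; bystander. Origin under its middle.
- tape_gun: Red hand tape dispenser standing on the bench, 280 mm long, 105 mm high; bystander. Origin under its roll.
- tape_roll: Roll of brown tape lying flat, 100 mm outer diameter, 50 mm high; bystander. Origin at the centre of its underside.
- carton_small: Small taped carton 140 x 100 x 70 mm; bystander. Origin at the centre of its underside.
Things that resemble listed ones, but are neither listed nor needed, are in the scene too. What is shaped like the mug but pink is not meant.

How it is judged:
By the outcome, as a careful person would: the job done as asked, in the order asked, and still so for the second after the job is handed in, with the robot touching nothing.
It also fails if it takes over 45 s, if anything falls off the work surface, if the arm or the gripper's body presses on something with over 40 N, if the wrist force passes 120 N, or if a joint passes its speed limit or range.

## Working session

There is one attempt and no reset: what is moved stays moved. The work goes in short steps, Python scripts to look and compute and a tool call to move; the robot and the scene stay as the last step left them, time stands still between calls to the robot, and variables do not carry over. Pictures are saved under pics/ and viewed, at most 10 in all, crops included, and the job is handed in when it is done.

Besides the shell and the picture viewer there is one more tool, called after ">>>" as name(argument=value, ...), one argument or row to a line, values as JSON. carry_out: Moves the arm, as the interface text tells. Its arguments: {"type":"object","properties":{"targets":{"type":"array","items":{"type":"number"}},"force":{"type":"number"}},"required":["targets"]}

```bash
ls; mkdir -p pics; python3 - <<'E'
from workcell import *
import cv2,numpy as np
for n in ["side","top"]:
    im=camera(n); cv2.imwrite(f"pics/{n}0.png",im[:,:,::-1])
    for o in ["yellow_marker","mug","blue_marker"]:
        print(n,o,[(round(d["score"],2),[int(v) for v in d["extent"]]) for d in spot_in(n,o)])
    print(calibration(n))
print(calibration("wrist"))
s=state();print(s["time_s"],s["tcp_pos"],s["tcp_rot"],s["ft_force"])
E
```

```text
pics
side yellow_marker [(0.87, [209, 279, 61, 35])]
side mug [(0.72, [227, 155, 29, 47]), (0.67, [284, 145, 26, 42])]
side blue_marker [(0.77, [216, 243, 58, 25])]
{'intrinsics': array([[545.32566143,   0.        , 279.2506442 ],
       [  0.        , 545.32566143, 210.48438199],
       [  0.        ,   0.        ,   1.        ]]), 'rvec': array([ 2.4021863 , -0.30299073,  0.10326315]), 'tvec': array([-579.10997915,  153.64988952, 1589.44244689])}
top yellow_marker [(0.87, [348, 226, 23, 58])]
top mug [(0.96, [193, 138, 43, 37]), (0.89, [203, 208, 43, 33]), (0.18, [327, 117, 33, 36])]
top blue_marker [(0.61, [304, 210, 21, 56])]
{'intrinsics': array([[397.10196546,   0.        , 284.28728284],
       [  0.        , 397.10196546, 201.01389584],
       [  0.        ,   0.        ,   1.        ]]), 'rvec': array([ 2.16707636, -2.19848237,  0.07338842]), 'tvec': array([  -4.2242363 ,  576.12480979, 1113.22761679])}
{'intrinsics': array([[307.2931797 ,   0.        , 288.13329422],
       [  0.        , 307.2931797 , 207.39772197],
       [  0.        ,   0.        ,   1.        ]]), 'mount': array([[ 8.25036031e-04, -9.60848842e-01, -2.77071872e-01,
         7.96574622e+01],
       [ 9.99999226e-01,  5.34583475e-04,  1.12382927e-03,
         5.52830085e-01],
       [-9.31712008e-04, -2.77072584e-01,  9.60848539e-01,
        -1.79661772e+02],
       [ 0.00000000e+00,  0.00000000e+00,  0.00000000e+00,
         1.00000000e+00]])}
0.4 [ 183.81505158 -518.30788551  205.33815624] [ 9.85514290e-01  1.69592363e-01 -1.32990255e-05 -1.16403791e-04] [ 0.06932305 -0.00547472 -1.32355743]
```

View pics/side0.png

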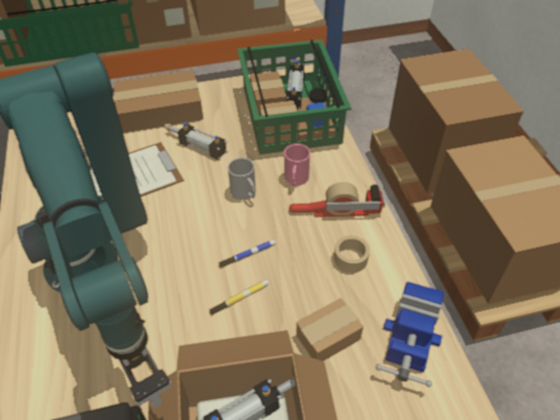

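View pics/top0.png

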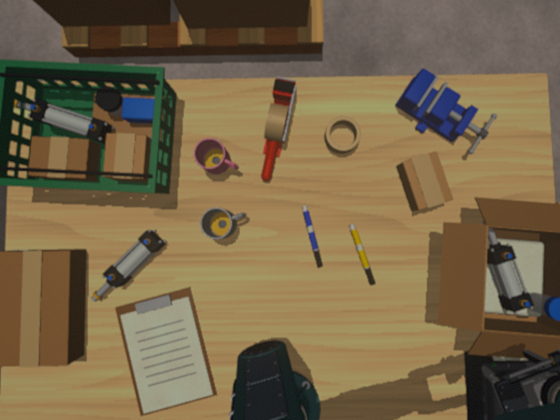

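The top view shows the yellow marker from its tail at about (352,226) to its cap at (371,283). The steel mug is at (220,224) with its handle toward (241,217), and the pink mug is at (212,155).

```bash
cat > h.py <<'E'
from workcell import *
import cv2,numpy as np
from scipy.spatial.transform import Rotation as R
def cam(n,s=None):
    c=calibration(n);K=c["intrinsics"]
    if n=="wrist":
        T=np.eye(4);T[:3,:3]=R.from_quat(s["tcp_rot"]).as_matrix();T[:3,3]=s["tcp_pos"];T=T@c["mount"]
        return K,T[:3,:3],T[:3,3]
    A=cv2.Rodrigues(c["rvec"])[0];return K,A.T,-A.T@c["tvec"]
def p2w(C,px,z):
    K,A,o=C;px=np.atleast_2d(px).astype(float)
    d=(A@np.linalg.inv(K)@np.c_[px,np.ones(len(px))].T).T
    return o+d*((z-o[2])/d[:,2])[:,None]
def w2p(C,P):
    K,A,o=C;q=(K@A.T@(np.atleast_2d(P)-o).T).T;return q[:,:2]/q[:,2:]
def axis(pts):
    c=pts.mean(0);u=np.linalg.svd(pts-c,full_matrices=False)[2][0];t=(pts-c)@u
    return c,u,t.min(),t.max()
E
python3 - <<'E'
from h import *
for n in ["top","side"]:
    camera(n);C=cam(n)
    for o in ["yellow_marker","blue_marker"]:
        m=masks_of(n,o)[0]["pixels"];v,u=np.nonzero(m)
        w=p2w(C,np.c_[u,v],9)[:,:2];c,d,a,b=axis(w);print(n,o,c+d*a,c+d*b,b-a,np.degrees(np.arctan2(d[1],d[0])))
    for k in masks_of(n,"mug")[:2]:
        v,u=np.nonzero(k["pixels"]);print(n,"mug",k["extent"],"left-col",p2w(C,[[u.mean(),v.mean()]],55)[0])
C=cam("top")
print("mouth,handle",p2w(C,[[218,224],[243,216]],[110,60][0]),p2w(C,[[243,216]],60))
s=state();print(R.from_quat(s["tcp_rot"]).as_matrix().round(3),s["q"])
E
```

```text
top yellow_marker [ 502.71689419 -204.45929628] [ 336.58953397 -259.7225152 ] 175.07804882262386 -161.59999950944956
top blue_marker [561.59308275 -68.99284123] [ 388.87084792 -111.24178275] 177.81435112225836 -166.25498291621028
top mug [203.8, 209.9, 43.1, 33.7] left-col [514.21302696 169.34144453  55.        ]
top mug [194.1, 140.3, 42.3, 35.5] left-col [700.39690532 185.99562159  55.        ]
side yellow_marker [ 511.41203287 -203.1924788 ] [ 340.29047873 -262.60352731] 181.14154404360613 -160.85370251265158
side blue_marker [561.5529949  -70.48696434] [ 389.36807399 -113.50910605] 177.4783132264385 -165.9713009017364
side mug [228.2, 155.3, 28.0, 48.0] left-col [517.62267446 168.95430965  55.        ]
side mug [287.4, 144.0, 22.1, 41.5] left-col [702.29208953 184.37795694  55.        ]
mouth,handle [[511.72844422 161.71413301 110.        ]
 [531.75018719  96.02258798 110.        ]] [[533.5211908  101.44344083  60.        ]]
[[ 0.942  0.334  0.   ]
 [ 0.334 -0.942 -0.   ]
 [-0.     0.    -1.   ]] [-1.33308212e+00  8.71735652e-02  1.37067917e+00 -3.18993486e-05
  1.68357870e+00 -1.03131321e-01]
```

>>> carry_out(
  targets=[5,-6,0,0,0,10,-12,0,0,0,15,-16,0,0,0,21,-17,0,0,0,27,-18,0,0,0,33,-18.8,2,0,0,37,-18.8,4,0,0,39.2,-18.8,5,0,0,39.2,-18.8,5,0,-0.2,39.2,-18.8,5,0,-0.2,39.2,-18.8,5,0,-0.2],
  force=5,
)

```text
time_s: 2.17
tcp_pos: [489.9, -211.1, 156.7]
tcp_rot: [0.986, 0.169, 0.001, 0.001]
ft_force: [-0.2, 0.2, -0.2]
grip_width: 56.1
gripper_force: 0.0
```

```bash
python3 - <<'E'
from h import *
s=state();im=camera("wrist");cv2.imwrite("pics/w1.png",im[:,:,::-1]);C=cam("wrist",s)
print(s["time_s"],s["tcp_pos"],s["grip_width"],s["ft_force"])
A=R.from_quat(s["tcp_rot"]).as_matrix()
for k in masks_of("wrist","yellow_marker"):
    v,u=np.nonzero(k["pixels"]);w=p2w(C,np.c_[u,v],9)[:,:2];c,d,a,b=axis(w)
    print(k["score"],k["extent"],c+d*a,c+d*b,b-a)
    for e in (c+d*a,c+d*b): print("tool",(A.T@(np.r_[e,9]-s["tcp_pos"])))
E
```

```text
2.175 [ 489.92936269 -211.12874932  156.65084565] 56.14436016175253 [-0.20319378  0.24757828 -0.16789267]
0.78 [276.8, 176.2, 15.4, 149.3] [ 509.46900006 -204.66693031] [ 333.02780453 -263.8882851 ] 186.11465375524267
tool [ 20.43430001   0.1608315  147.6710475 ]
tool [-165.65832544   -2.69666966  147.48724343]
```

View pics/w1.png

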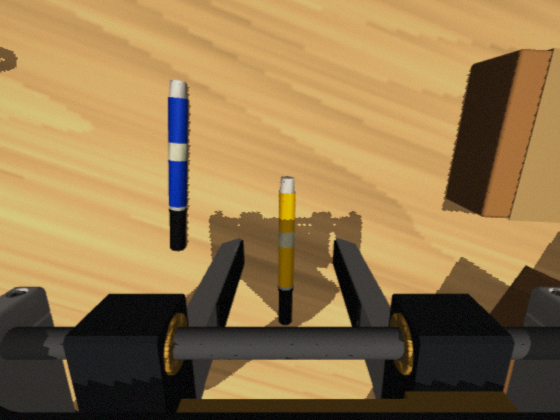

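The yellow marker lies centred between the fingers, with its tail at (286,180) and cap at (286,322). I'll go down and grasp it near the tail.

>>> carry_out(
  targets=[0.2,0,5,0.015,-0.2,0.2,0,10,0.015,-0.2,0.2,0,13,0.015,-0.2,0.2,0,14.4,0.015,-0.2,0.2,0,15.2,0.015,-0.2,0.2,0,15.2,0.015,-0.2,0.2,0,15.2,0.015,1,0.2,0,15.2,0.015,1,0.2,0,15.2,0.015,1,0.2,0,15.2,0.015,1,0.2,0,15.2,0.015,1],
  force=5,
)

```text
time_s: 3.65
tcp_pos: [492.4, -209.5, 3.6]
tcp_rot: [0.987, 0.162, 0.0, 0.0]
ft_force: [-0.6, 0.9, 0.6]
grip_width: 17.7
gripper_force: 5.0
```

>>> carry_out(
  targets=[0,0,-1.5,0,1,0,0,-3.5,0,1,0,0,-6,0,1,0,0,-9,0,1,0,0,-12,0,1,0,0,-15,0,1,0,0,-18,0,1,0,0,-21,0,1,0,0,-23,0,1,0,0,-23,0,1,0,0,-23,0,1,0,0,-23,0,1],
  force=3,
)

```text
time_s: 5.15
tcp_pos: [491.7, -209.2, 232.0]
tcp_rot: [0.987, 0.162, -0.001, -0.001]
ft_force: [0.0, 0.2, -0.7]
grip_width: 18.1
gripper_force: 3.0
```

```bash
python3 - <<'E'
from h import *
s=state();print(s["time_s"],s["tcp_pos"],s["grip_width"],s["ft_force"],s["ft_torque"])
a=camera("side");cv2.imwrite("pics/s2.png",cv2.resize(a[150:350,150:400],None,fx=3,fy=3)[:,:,::-1])
G=np.array(s["tcp_pos"])+[0,0,9]; print(w2p(cam("side"),[G,G-[0,0,75]]))
for n in ["side","top"]:
    if n=="top":camera(n)
    for k in masks_of(n,"yellow_marker"):print(n,k["score"],k["extent"])
E
```

```text
5.15 [ 491.74611851 -209.17942004  232.02510811] 18.07403558465696 [ 0.04358674  0.16261827 -0.71471632] [-0.01246999 -0.01940064  0.0283695 ]
[[257.82783012 231.84737085]
 [258.92295169 250.22038103]]
side 0.63 [231.3, 233.3, 26.6, 45.4]
```

View pics/s2.png

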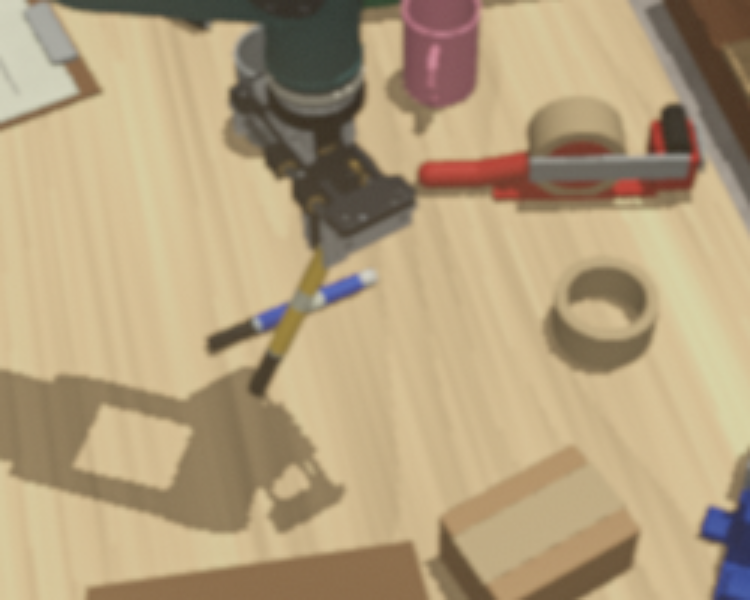

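```bash
python3 - <<'E'
from h import *
s=state();C=cam("side");A=R.from_quat(s["tcp_rot"]).as_matrix()
G=np.array(s["tcp_pos"])+[0,0,9]
for t in range(0,100,10):
    r=np.radians(t);print(t,w2p(C,G+164*(-A[:,0]*np.cos(r)+A[:,2]*np.sin(r)))[0])
c=camera("side");m=masks_of("side","yellow_marker")[0]["pixels"];v,u=np.nonzero(m);i=v.argsort()[-15:];print(u[i].mean(),v[i].mean())
E
```

```text
0 [198.88350449 261.08832586]
10 [201.19338229 267.62078204]
20 [205.16586289 272.82911274]
30 [210.59232994 276.61811147]
40 [217.23791275 278.94757398]
50 [224.85526526 279.82387097]
60 [233.19518177 279.29099959]
70 [242.01399649 277.42218348]
80 [251.07810338 274.31269326]
90 [260.16614349 270.07421879]
342.0 216.0
```

The marker swung to about 27° from upright, cap down, which is close to the final lean. I'll hold it more firmly and carry it above the mug, turned so that the tail leans away from the handle.

>>> carry_out(
  targets=[0,0,-2,0,1,0.5,-1.5,-4,0,1,1.4,-4,-5.8,-0.12,1,2.6,-7.5,-5.8,-0.25,1,4,-11.5,-5.8,-0.4,1,5.4,-15.5,-5.8,-0.55,1,6.8,-19.5,-5.8,-0.7,1,8.2,-23.5,-5.8,-0.86,1,9.6,-27.5,-5.8,-1.02,1,11,-31.5,-5.8,-1.18,1,12.2,-35,-5.8,-1.33,1,13.2,-37.8,-5.8,-1.46,1,13.7,-39.3,-5.8,-1.54,1,13.7,-39.3,-5.8,-1.578,1,13.7,-39.3,-5.8,-1.578,1,13.7,-39.3,-5.8,-1.578,1],
  force=12,
)

```text
time_s: 7.45
tcp_pos: [496.3, 206.5, 291.4]
tcp_rot: [0.58, 0.814, -0.0, 0.0]
ft_force: [-0.3, -0.4, -0.2]
grip_width: 17.5
gripper_force: 12.0
```

```bash
python3 - <<'E'
from h import *
s=state();im=camera("wrist");cv2.imwrite("pics/w3.png",im[:,:,::-1])
for k in masks_of("wrist","mug"): print(k["score"],k["extent"])
m=masks_of("wrist","yellow_marker");print([(k["score"],k["extent"]) for k in m])
a=camera("side")
cv2.imwrite("pics/s3.png",cv2.resize(a[60:260,130:380],None,fx=3,fy=3)[:,:,::-1])
print(s["q"],s["ft_force"])
E
```

```text
0.93 [376.3, 200.3, 91.5, 85.2]
0.83 [262.5, 173.7, 65.6, 68.3]
[(0.57, [275.3, 236.7, 27.7, 36.4])]
[ 2.88864587e-01  5.89575395e-02  1.23201893e+00 -1.19272590e-04
  1.85066658e+00 -4.33124337e-02] [-0.29727359 -0.44896291 -0.22614256]
```

View pics/w3.png

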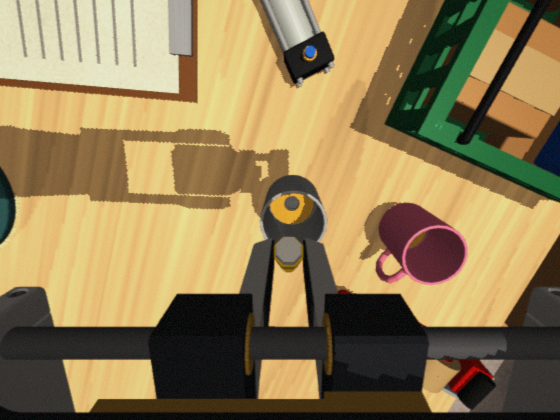

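View pics/s3.png

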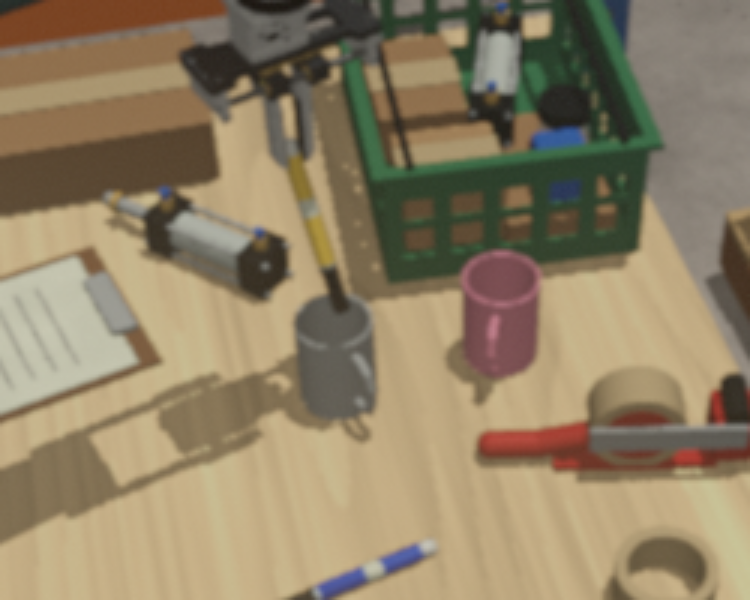

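The wrist view shows the mouth of the steel mug at u 262–328 with the marker tail at (288,250). In the side view the cap hangs just over the mouth. I'll enlarge the first top picture to see the handle.

```bash
python3 - <<'E'
from h import *
a=cv2.imread("pics/top0.png")[195:255,190:260]
cv2.imwrite("pics/t0c.png",cv2.resize(a,None,fx=10,fy=10,interpolation=cv2.INTER_CUBIC)[:600])
a=cv2.imread("pics/w3.png")[160:290,240:350]
cv2.imwrite("pics/w3c.png",cv2.resize(a,None,fx=4.5,fy=4.5,interpolation=cv2.INTER_CUBIC))
E
```

```text
(no output)
```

View pics/t0c.png

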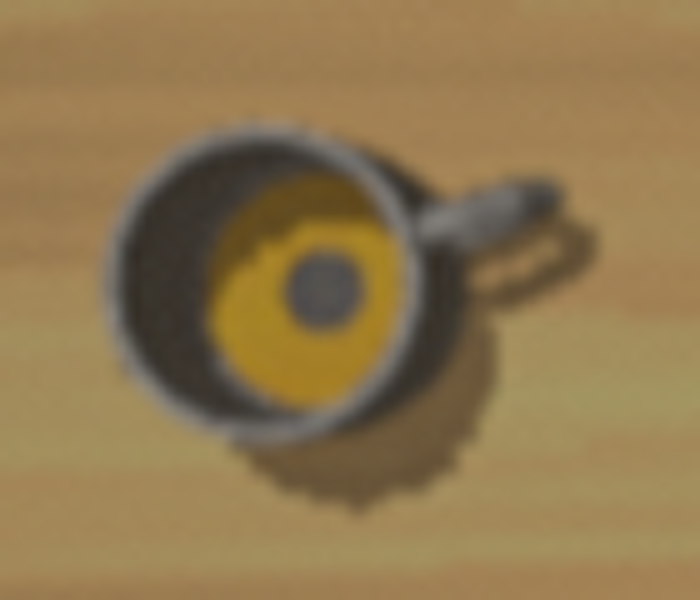

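View pics/w3c.png

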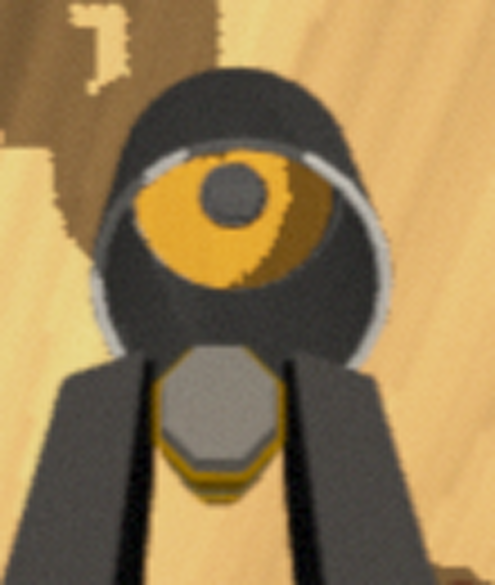

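```bash
python3 - <<'E'
from h import *
C=cam("top");c=p2w(C,[[216.4,223.2]],110)[0];print("top rim",c)
for px,z in (([244.5,214.5],85),([245,214.5],70),([237,216.5],92),([233,217],96)):
    h=p2w(C,[px],z)[0]-c;print(np.hypot(*h[:2]),np.degrees(np.arctan2(h[1],h[0])))
s=state();C=cam("wrist",s);A=R.from_quat(s["tcp_rot"]).as_matrix()
f=lambda P:A.T@(P-s["tcp_pos"])
l,r,t=p2w(C,[[260.4,223],[327.1,223],[292.5,191]],110)
print("l,r,far in tool",f(l),f(r),f(t),"centre w",(l+r)/2,"top-c in tool",f(c))
def res(p):
    a=np.linspace(0,2*np.pi,73);P=np.c_[p[0]+42*np.cos(a),p[1]+42*np.sin(a),110+0*a];q=w2p(C,P);return [q[:,0].min()-260.4,q[:,0].max()-327.1,q[:,1].min()-191]
from scipy.optimize import least_squares
o=least_squares(res,[512,162]);print(o.x,o.fun,f(np.r_[o.x,110]))
# side: cap & mug mouth
S=cam("side");print(w2p(S,[[*o.x,110],[*c[:2],110]]))
print(w2p(C,[A@np.array([74*np.tan(0),0,-9])+s["tcp_pos"]]))
x=A[:,0]
for th in (20,24,27,30):
    e=np.radians(th);G=np.array(s["tcp_pos"])+[0,0,9];u=np.array([*x[:2]*np.sin(e),np.cos(e)])
    print(th,"cap side",w2p(S,G-164*u)[0],"tail wrist",w2p(C,G+16*u)[0], "cap z",(G-164*u)[2],"cap toolx",-164*np.sin(e))
E
```

```text
top rim [513.88227374 165.90653753 110.        ]
74.7711812692808 -72.3054341993047
74.74989999877316 -71.8430017736292
54.741246103219964 -71.46489716306807
44.73977647970321 -68.92539148972507
l,r,far in tool [-44.42021478 -35.53479959 181.52448432] [-44.35812551  47.30061352 181.53435618] [ -3.64640502   4.13481353 181.52506986] centre w [516.46704839 166.36917133 110.        ] top-c in tool [-43.98331469   3.28861106 181.52906962]
[516.87317454 165.15180699] [-0.4359059   0.43552255  0.0264878 ] [-45.67242379   5.8696992  181.52954913]
[[240.79289616 166.45769881]
 [239.80030187 166.46404409]]
[[290.02915899 256.41295735]]
20 cap side [240.13246937 160.54225021] tail wrist [290.2228926  259.07055213] cap z 146.41461405267313 cap toolx -56.09130350540967
24 cap side [241.82752157 161.51820836] tail wrist [290.22287243 257.03278031] cap z 150.70274880817558 cap toolx -66.70480946443124
27 cap side [243.06620575 162.10104233] tail wrist [290.2221869  255.50398832] cap z 154.39913389466977 cap toolx -74.45444195728567
30 cap side [244.27323539 162.55262572] tail wrist [290.2209307  253.98074144] cap z 158.49603764091415 cap toolx -81.99999999999999
```

>>> carry_out(
  targets=[0.3,0.25,0,0.02,1,0.6,0.5,0,0.02,1,0.6,0.5,0,0.02,1,0.6,0.5,2,0.02,1,0.6,0.5,4,0.02,1,0.6,0.5,5,0.02,1,0.6,0.5,6,0.02,1,0.6,0.5,6,0.02,1],
  force=6,
)

```text
time_s: 8.65
tcp_pos: [498.9, 213.9, 230.9]
tcp_rot: [0.588, 0.809, -0.001, -0.0]
ft_force: [-0.4, 0.2, 0.6]
grip_width: 17.9
gripper_force: 6.0
```

```bash
python3 - <<'E'
from h import *
s=state();print(s["ft_force"],s["ft_torque"],s["tcp_pos"])
a=camera("side")[110:230,190:310]
im=camera("wrist")[160:290,240:350]
b=cv2.resize(a,(480,480),interpolation=cv2.INTER_CUBIC);w=cv2.resize(im,(320,378),interpolation=cv2.INTER_CUBIC)
o=np.zeros((480,800,3),np.uint8);o[:,:480]=b;o[:378,480:]=w
cv2.imwrite("pics/c4.png",o[:,:,::-1])
E
```

```text
[-0.43973871  0.18288747  0.56399741] [ 0.03625606 -0.07036859 -0.00199791] [498.85440151 213.89740946 230.86719242]
```

View pics/c4.png

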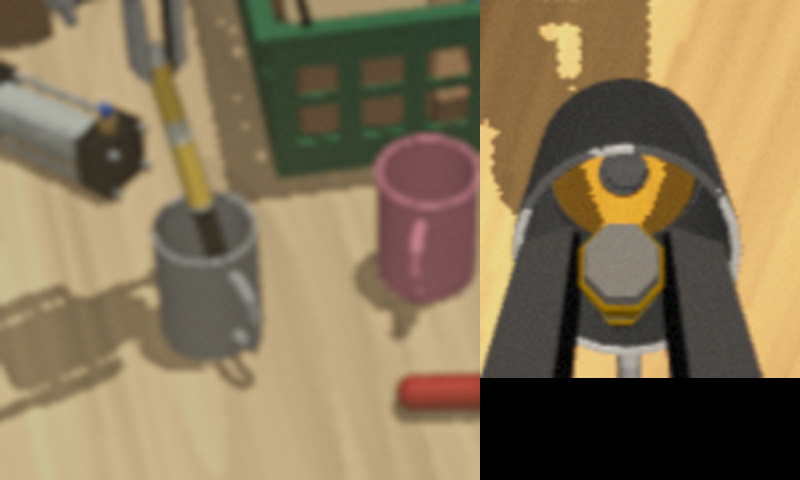

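The cap is inside the mouth, and the handle at (629,360) lines up with the lean. I'll shift about 1.5 mm sideways and lower further.

>>> carry_out(
  targets=[0,0.15,1,0,1,0,0.15,2,0,1,0,0.15,3,0,1,0,0.15,4,0,1,0,0.15,4.8,0,1,0,0.15,5.5,0,1,0,0.15,5.5,0,1],
  force=5,
)

```text
time_s: 9.62
tcp_pos: [500.2, 214.3, 175.7]
tcp_rot: [0.588, 0.809, -0.001, -0.0]
ft_force: [-0.2, -0.7, -0.0]
grip_width: 18.0
gripper_force: 5.0
```

```bash
python3 - <<'E'
from h import *
s=state();print(s["ft_force"],s["ft_torque"],s["tcp_pos"],s["time_s"])
E
```

```text
[-0.20172972 -0.70759425 -0.02661451] [ 0.02655679 -0.1044458   0.03509774] [500.17727398 214.33727881 175.69622991] 9.625
```

>>> carry_out(
  targets=[0,0,0.2,0,1,0,0,0.4,0,1,0,0,0.6,0,1,0,0,0.6,0,1],
)

```text
time_s: 10.12
tcp_pos: [500.4, 214.4, 170.3]
tcp_rot: [0.588, 0.809, -0.0, -0.0]
ft_force: [-0.4, -1.0, -0.3]
grip_width: 18.3
gripper_force: 5.0
```

>>> carry_out(
  targets=[0,0,0.15,0,1,0,0,0.3,0,1,0,0,0.3,0,1],
)

```text
time_s: 10.5
tcp_pos: [500.5, 214.4, 167.2]
tcp_rot: [0.588, 0.809, -0.0, -0.0]
ft_force: [-0.4, -0.4, -0.4]
grip_width: 17.8
gripper_force: 5.0
```

>>> carry_out(
  targets=[0,0,0.15,0,1,0,0,0.3,0,1,0,0,0.3,0,1],
)

```text
time_s: 10.88
tcp_pos: [500.4, 214.4, 164.2]
tcp_rot: [0.588, 0.809, -0.0, -0.0]
ft_force: [-0.4, 0.2, -0.6]
grip_width: 18.0
gripper_force: 5.0
```

>>> carry_out(
  targets=[0,0,0.15,0,1,0,0,0.3,0,1,0,0,0.3,0,1],
)

```text
time_s: 11.25
tcp_pos: [500.4, 214.4, 161.2]
tcp_rot: [0.588, 0.809, -0.0, -0.0]
ft_force: [-0.3, -1.3, -0.2]
grip_width: 18.3
gripper_force: 5.0
```

>>> carry_out(
  targets=[0,0,0.15,0,1,0,0,0.25,0,1,0,0,0.25,0,1],
)

```text
time_s: 11.62
tcp_pos: [500.5, 214.4, 158.8]
tcp_rot: [0.588, 0.809, -0.0, -0.0]
ft_force: [-0.2, 0.2, -0.2]
grip_width: 18.2
gripper_force: 5.0
```

```bash
python3 - <<'E'
from h import *
s=state();print(s["ft_force"],s["ft_torque"],s["tcp_pos"],s["time_s"])
E
```

```text
[-0.24443287  0.21609109 -0.17454276] [-0.00365923 -0.16603857 -0.02442793] [500.45125858 214.38315838 158.7847463 ] 11.625
```

>>> carry_out(
  targets=[0,0,0,0,1,0,0,0.1,0,1,0,0,0.2,0,1,0,0,0.2,0,1],
  force=20,
)

```text
time_s: 12.12
tcp_pos: [500.4, 214.4, 156.8]
tcp_rot: [0.588, 0.809, -0.0, -0.0]
ft_force: [0.2, -0.4, -1.5]
grip_width: 18.2
gripper_force: 20.0
```

>>> carry_out(
  targets=[0,0,0.1,0,1,0,0,0.2,0,1,0,0,0.2,0,1],
)

```text
time_s: 12.5
tcp_pos: [500.5, 214.4, 154.9]
tcp_rot: [0.588, 0.809, -0.0, 0.0]
ft_force: [-0.3, -0.2, -0.3]
grip_width: 17.5
gripper_force: 20.0
```

```bash
python3 - <<'E'
from h import *
f=[]
for i in range(4):
    im=camera("side");s=state();f.append(np.r_[s["ft_force"],s["ft_torque"]])
print(np.mean(f,0).round(3),s["tcp_pos"],s["time_s"])
a=im[90:210,190:310]
b=cv2.resize(a,(480,480),interpolation=cv2.INTER_CUBIC);w=cv2.resize(camera("wrist")[160:290,240:350],(320,378),interpolation=cv2.INTER_CUBIC)
o=np.zeros((480,800,3),np.uint8);o[:,:480]=b;o[:378,480:]=w
cv2.imwrite("pics/c5.png",o[:,:,::-1])
E
```

```text
[-0.339 -0.106 -0.253 -0.027 -0.102  0.006] [500.55415204 214.41338998 154.97440365] 12.7
```

View pics/c5.png

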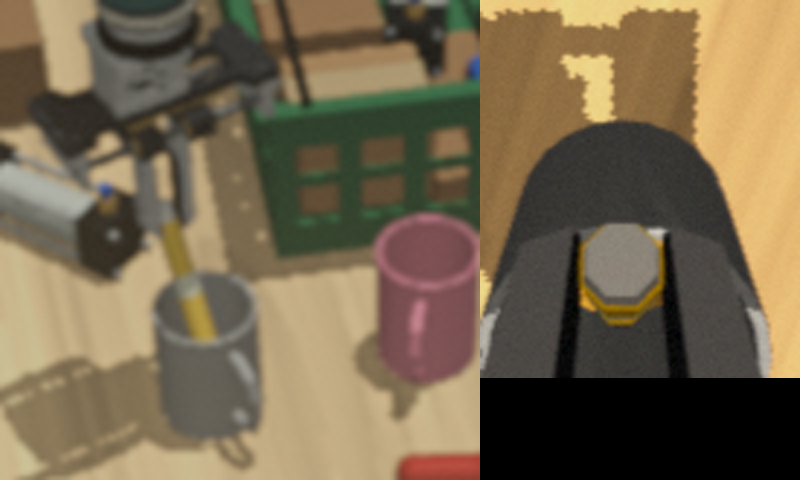

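The marker is well inside and hasn't touched the bottom yet. I'll keep feeling downward.

>>> carry_out(
  targets=[0,0,0.1,0,1,0,0,0.2,0,1,0,0,0.2,0,1],
)

```text
time_s: 13.12
tcp_pos: [500.8, 215.0, 154.0]
tcp_rot: [0.588, 0.809, 0.001, 0.0]
ft_force: [-1.2, 2.0, 5.2]
grip_width: 17.7
gripper_force: 20.0
```

>>> carry_out(
  targets=[0,0,0.1,0,1,0,0,0.2,0,1,0,0,0.2,0,1],
)

```text
time_s: 13.5
tcp_pos: [501.0, 215.8, 153.4]
tcp_rot: [0.588, 0.809, 0.002, 0.0]
ft_force: [-1.6, 3.2, 8.5]
grip_width: 17.6
gripper_force: 20.0
```

>>> carry_out(
  targets=[0,0,0.1,0,1,0,0,0.2,0,1,0,0,0.2,0,1],
)

```text
time_s: 13.88
tcp_pos: [501.3, 216.8, 152.6]
tcp_rot: [0.588, 0.809, 0.003, 0.0]
ft_force: [-4.0, 5.8, 12.4]
grip_width: 17.8
gripper_force: 20.1
```

The bottom is felt at TCP z ≈ 154. I'll relax the pressure, loosen the grip and look at the forces before laying the marker over.

>>> carry_out(
  targets=[0,0,-0.2,0,1,0,0,-0.4,0,1,0,0,-0.4,0,1],
)

```text
time_s: 14.25
tcp_pos: [500.9, 215.1, 153.8]
tcp_rot: [0.588, 0.809, 0.001, 0.0]
ft_force: [-1.0, 3.1, 6.0]
grip_width: 17.9
gripper_force: 20.0
```

>>> carry_out(
  targets=[0,0,0,0,1,0.1,0,0.05,0,1,0.2,0,0.1,0,1,0.3,0,0.15,0,1,0.3,0,0.15,0,1],
  force=5,
)

```text
time_s: 14.88
tcp_pos: [500.0, 217.4, 151.7]
tcp_rot: [0.588, 0.809, 0.0, 0.0]
ft_force: [-0.3, 1.8, 5.3]
grip_width: 18.0
gripper_force: 5.0
```

>>> carry_out(
  targets=[0.1,0,0.05,0,1,0.2,0,0.1,0,1,0.3,0,0.15,0,1,0.3,0,0.15,0,1],
)

```text
time_s: 15.38
tcp_pos: [499.3, 219.3, 150.5]
tcp_rot: [0.588, 0.809, -0.0, 0.001]
ft_force: [-0.1, 0.0, 6.0]
grip_width: 17.8
gripper_force: 5.0
```

```bash
python3 - <<'E'
from h import *
f=[]
for i in range(3):
    im=camera("side");s=state();f.append(np.r_[s["ft_force"],s["ft_torque"]])
print(np.mean(f,0).round(3),s["tcp_pos"],s["time_s"])
m=masks_of("side","yellow_marker");print([(k["score"],k["extent"]) for k in m]);print([k["extent"] for k in spot_in("side","mug")])
cv2.imwrite("pics/s6.png",im[:,:,::-1]);cv2.imwrite("pics/w6.png",camera("wrist")[:,:,::-1])
E
```

```text
[ 6.030e-01 -6.840e-01  6.412e+00 -7.700e-02 -2.130e-01  6.000e-03] [499.34145922 219.2860292  150.50378509] 15.525
[(0.58, [230.7, 140.4, 13.4, 34.4])]
[[286.4, 144.3, 25.3, 43.5], [228.6, 157.2, 28.1, 41.6], [229.0, 140.4, 18.9, 33.3]]
```

>>> carry_out(
  targets=[0,0,-0.1,0,1,0,0,-0.2,0,1,0,0,-0.2,0,1],
  force=5,
)

```text
time_s: 16.05
tcp_pos: [498.4, 219.6, 151.0]
tcp_rot: [0.588, 0.809, -0.001, -0.0]
ft_force: [0.7, -0.6, 0.4]
grip_width: 18.0
gripper_force: 5.0
```

>>> carry_out(
  targets=[0.1,0,0,0,1,0.2,0,0,0,1,0.2,0,0,0,1],
)

```text
time_s: 16.42
tcp_pos: [497.7, 221.9, 151.5]
tcp_rot: [0.588, 0.809, -0.001, -0.0]
ft_force: [-0.1, -1.5, -0.5]
grip_width: 17.7
gripper_force: 5.0
```

```bash
python3 - <<'E'
from h import *
f=[]
for i in range(3):
    im=camera("side");s=state();f.append(np.r_[s["ft_force"],s["ft_torque"]])
print(np.mean(f,0).round(3),s["tcp_pos"],s["time_s"])
a=im[90:210,190:310]
b=cv2.resize(a,(480,480),interpolation=cv2.INTER_CUBIC);w=cv2.resize(camera("wrist")[160:290,240:350],(320,378),interpolation=cv2.INTER_CUBIC)
o=np.zeros((480,800,3),np.uint8);o[:,:480]=b;o[:378,480:]=w
cv2.imwrite("pics/c6.png",o[:,:,::-1])
E
```

```text
[ 0.688 -1.713 -0.58  -0.338 -0.193 -0.019] [497.81825072 221.9198554  151.74617731] 16.575
```

View pics/c6.png

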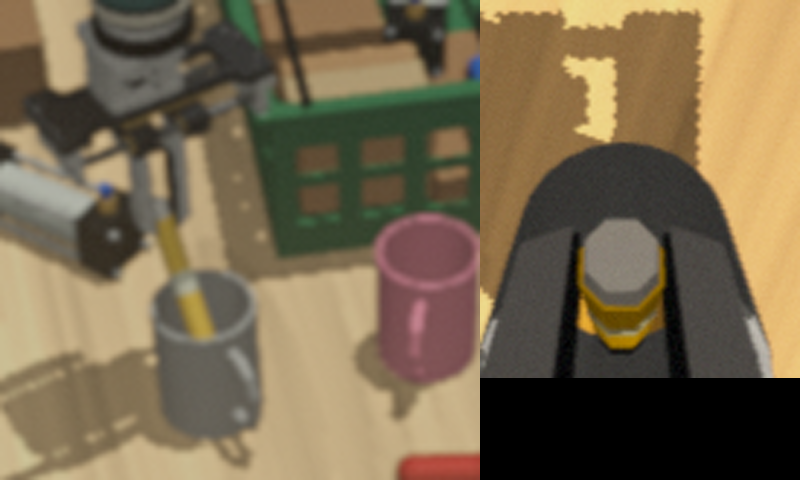

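The marker now leans on the rim, with a reaction of about 1.8 N pointing back toward the handle. I'll settle the cap back onto the bottom with a light grip.

>>> carry_out(
  targets=[0,0,0.05,0,1,0,0,0.1,0,1,0,0,0.1,0,1],
  force=3,
)

```text
time_s: 17.0
tcp_pos: [498.2, 222.2, 151.5]
tcp_rot: [0.588, 0.809, 0.0, 0.0]
ft_force: [1.0, -1.5, 1.9]
grip_width: 17.9
gripper_force: 3.0
```

>>> carry_out(
  targets=[0,0,0.05,0,1,0,0,0.1,0,1,0,0,0.1,0,1],
)

```text
time_s: 17.38
tcp_pos: [498.2, 222.2, 150.3]
tcp_rot: [0.588, 0.809, 0.0, 0.0]
ft_force: [-1.2, -0.6, 4.1]
grip_width: 18.1
gripper_force: 3.0
```

>>> carry_out(
  targets=[0,0,0.05,0,1,0,0,0.1,0,1,0,0,0.1,0,1],
)

```text
time_s: 17.75
tcp_pos: [498.1, 222.0, 148.9]
tcp_rot: [0.588, 0.809, -0.0, 0.0]
ft_force: [-0.1, -0.6, 4.9]
grip_width: 18.1
gripper_force: 3.0
```

```bash
python3 - <<'E'
from h import *
f=[]
for i in range(3):
    im=camera("side");s=state();f.append(np.r_[s["ft_force"],s["ft_torque"]])
print(np.mean(f,0).round(3),s["tcp_pos"],s["time_s"])
E
```

```text
[ 0.007 -0.845  3.65  -0.193 -0.049 -0.02 ] [498.04873227 222.03996207 148.88715343] 17.9
```

Both contacts are felt: fz is about 4 N on the bottom, with a slight push from the rim. I'll release slowly.

>>> carry_out(
  targets=[0,0,-0.1,0,1,0,0,-0.1,0,0.6,0,0,-0.1,0,0.58,0,0,-0.1,0,0.54,0,0,-0.1,0,0.5,0,0,-0.1,0,0.4,0,0,-0.1,0,0.3,0,0,-0.1,0,0.2,0,0,-0.1,0,0.2],
)

```text
time_s: 19.02
tcp_pos: [498.1, 222.0, 150.0]
tcp_rot: [0.588, 0.809, -0.0, 0.0]
ft_force: [0.3, 0.1, 0.5]
grip_width: 37.5
gripper_force: 0.0
```

>>> carry_out(
  targets=[0,0,-1,0,0.2,0,0,-2.5,0,0.2,0,0,-4.5,0,0.2,0,0,-7,0,0.2,0,0,-10,0,0.2,0,0,-13,0,0.2,0,0,-15,0,0.2,0,0,-15,0,0.2],
)

```text
time_s: 20.02
tcp_pos: [498.9, 222.4, 303.4]
tcp_rot: [0.588, 0.809, 0.002, 0.002]
ft_force: [-0.0, -0.0, 0.3]
grip_width: 37.6
gripper_force: 0.0
```

```bash
python3 - <<'E'
from h import *
s=state();im=camera("wrist");C=cam("wrist",s);print(s["time_s"],s["tcp_pos"],s["ft_force"])
A=R.from_quat(s["tcp_rot"]).as_matrix()
m=masks_of("wrist","yellow_marker");g=masks_of("wrist","mug")
print([(k["score"],k["extent"]) for k in m],[(k["score"],k["extent"]) for k in g])
M=np.array([516,165.5]);d=np.array([np.cos(np.radians(108)),np.sin(np.radians(108))])
print("pred tail px",[w2p(C,np.r_[M+d*v,z])[0] for v,z in ((64,160),(62,165))],"mouth",w2p(C,np.r_[M,110])[0],w2p(C,np.r_[M-42*d,110])[0],w2p(C,np.r_[M+42*d,110])[0])
if m:
    v,u=np.nonzero(m[0]["pixels"]);i=v<v.min()+6;print("tail top",u[i].mean(),v.min(),"all",u.mean(),v.mean())
camera("side")
print([(k["score"],k["extent"]) for k in masks_of("side","yellow_marker")],[(k["score"],k["extent"]) for k in masks_of("side","mug")])
S=cam("side")
print("side pred tail",w2p(S,np.r_[M+d*64,160])[0])
E
```

```text
20.025 [498.9423554  222.38155431 303.39311166] [-0.02006598 -0.03311512  0.27442173]
[(0.71, [277.9, 188.8, 16.8, 42.6])] [(0.7, [368.7, 205.2, 85.6, 78.1]), (0.67, [256.1, 181.8, 62.8, 89.2])]
pred tail px [array([287.09388907, 191.50508827]), array([287.11029248, 194.40979141])] mouth [287.0370604  230.94455489] [287.07669875 260.59371191] [286.99502003 199.49870288]
tail top 286.75384615384615 188 all 286.66996699669966 208.97194719471946
[(0.65, [226.2, 140.3, 18.9, 34.3])] [(0.89, [229.9, 157.0, 26.2, 41.7]), (0.63, [285.4, 143.7, 26.1, 39.7])]
side pred tail [229.34176575 142.7122395 ]
```

```bash
python3 -c "
from workcell import *
print(finish_job())"
```

```text
the job is handed in; nothing more can be done
None
```

The yellow marker is in the steel mug, cap down on the felt bottom and leaning on the rim opposite the handle; I released it gently and handed the job in just after the 20 s mark, but my last check was from image positions (all 10 views were used).

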